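Switch on the carving bench's dust extractor

TASK

Switch on the bench's dust extractor before carving starts: its switch is under the flat, box-shaped steel guard with the long front tongue. Lift that guard open, flip the toggle beneath it over towards the guard's hinge, then let the guard drop fully shut again. Leave the switch under the round domed guard alone.

Things in the scene. Friction and masses are not known exactly. Their poses are not given: they have to be found in the camera images.
- switch_box: Extractor's grey switch box, fixed to the bench, 140 (x) x 100 (y) x 50 mm high. Origin: centre of underside; z up, -x its front. All offsets below: mm in this frame. One of three such boxes in a row (others: domed guard, black dial), in any place, turned up to 23 deg. Guard's hinge line: along y at x +30, z 55.
- flat_guard (a joint): Flat steel guard's angle: 0 shut, 1.85 rad fully open; its front swings up and back over +x. Shut, it is a hollow box x -32 to +34, y -25 to +25, top z 88. Spring and weight drop it shut if let go below 1.1 rad; past 1.6 it falls fully open and stays. Either way takes under 3 N at the tongue. To shut, push the tongue to -x to below 1.1 (well past upright).
- tongue (a point): Best pinch point on the guard's front tongue, a bar 12 mm wide (y) and 12 high, x -32 to -69 when shut; this point x -56, y 0, z 82: 86 before, 27 above the hinge line. Pinched from both y sides, it turns between the fingers as it swings up. Fully open: this point at x +80, z 130, tongue's end x +83, z 142. Axes turn with the guard; shut, those of the box.
- toggle (a joint): Steel toggle bat under the flat guard: 0 = off, leaning 23 deg to the front (-x); 0.8 rad = on, leaning 23 deg to the hinge (+x). Bat 32 mm long, 7 to 11 thick, pivot x -6, y 0, z 50 (box's top); tip z 80, at x -18 off, x +6 on. Stiff: stays where it is left; about 1 N at the tip.
- round_guard (a joint): Angle of the other, domed steel guard (56 mm across, 33 high, ball knob on top) on a neighbouring box of the same size: 0 = shut. To be left alone.

How it is judged:
On the way, in this order (a step that is already met when the one before it is completed fails the run):
1. the flat guard is lifted open, toggle still off (value of joint flat_guard above 0.9 rad and value of joint toggle below 0.3 rad), for 0.1 s.
2. the toggle is flipped on (value of joint toggle above 0.6 rad), for 0.1 s.
At the end, for the whole second after the job is handed in: The toggle is on (over 0.6 rad, towards the hinge), the flat guard is shut (under 0.12 rad) and the round guard is shut (under 0.12 rad) (value of joint toggle above 0.6 rad and value of joint each of flat_guard, round_guard below 0.12 rad); the robot touches nothing.
It fails at once if the round guard is lifted (value of joint round_guard above 0.25 rad).
It also fails if it takes over 51 s, if anything falls off the work surface, if the arm or the gripper's body presses on something with over 40 N, if the wrist force passes 120 N, or if a joint passes its speed limit or range.

ROBOT

A 6-joint arm with a two-finger parallel gripper is mounted at the origin on the work surface. World frame = base frame: x ahead of the robot, y to its left, z up, the work surface at z = 0. Lengths are in m, angles in rad, forces in N, time in s.
With the tool pointing down it reaches from about 0.3 to 0.875 m from the base axis. Payload 6.4 kg.
Tool frame: the origin (TCP) lies on the mounting face of the last link; the fingertips stand 166 mm ahead of it and the grasp point (between the pads) lies 147 mm ahead of it; z points along the fingers, y is the line along which they close (so a half turn about z gives the same grasp; the last joint's range is limited). The gripper opens to 88 mm and grips with 3 to 60 N. Pads are 18 mm wide; open, the fingers measure 123 mm over their backs; the gripper's body (75 mm by 187 mm) begins 45 mm behind the grasp point.
Start: joints at [0.959, 0.181, 1.607, -0, 1.354, -0.206], TCP at [0.227, 0.528, 0.405] pointing down, gripper open.
Joint ranges: [-2.99, 2.99], [-0.89, 2.07], [0.3, 2.58], [-1.14, 4.28], [0, 2.63], [-3.12, 3.12]. Speed limits (rad/s): [2.57, 2.57, 3.01, 3.14, 3.14, 3.14].

INTERFACE

Orientations are given as a rotation vector (axis times angle).
In Python, from workcell import * gives the robot as it stands.
- The arm moves only by the tool apply_moves, never from a script. Its argument "steps" is a list of rows, each an object of numbers: "tx", "ty", "tz": the shift along the tool's x, y, z in cm; "wx", "wy", "wz": the turn, a rotation vector about the tool's x, y, z in units of 8 degrees (1.0 is 8 degrees); "gripper": the opening in per cent of the stroke, from 0 (shut) to 100 (fully open). A call has 1 to 20 rows; each row is the pose to reach, as a shift and turn from the pose commanded when the call began, along the tool's axes at that moment; what a row does not reach only later rows make up. A row lasts 1/10 s, in which the tool goes at most 50 mm and 8.59 degrees, less where a joint would pass 70% of its speed; a pose out of reach is approached as far as the arm can. A call with a gripper value outside its range is refused whole. The fingers move at their own pace and stop on an object; "squeeze" is the grip in N (left out, the last holds). Time passes only in rows, so rows that repeat a pose let the fingers close. It gives the time, the measured TCP pose, the force, the opening and the grip force at its end, in the units of the state.
- sense(): the state, without advancing time (a new reading comes with each control period).
- camera(name): name is "scene" or "side" or "wrist"; returns the picture (384x512x3 uint8, blue, green, red); there is no depth.
- calibration(name): a dict with "fov_y" (degrees; the focal length in pixels is half the picture's height over the tangent of half this angle, whatever the lens; pixels are square), "cx", "cy" (the principal point, pixels), "R" (3x3) and "t" (3): a world point X has camera coordinates R X + t; the wrist camera has in their place "mount" (4x4, takes a point from camera to tool coordinates, whose origin is the TCP and whose axes are the flange's). Camera axes: x right, y down, z forward; pixel columns grow to the right and rows downward; lengths in m; the calibration is good to about 2 mm. A picture is of the moment at which its call begins: read the wrist's pose just before it. calibration takes no time and is no camera call.
- sign_off(): hands the job in; it is judged then, once.
Trained networks look in the newest picture that a camera, given by its name, has taken for a name from the list of things; names that differ only in an ending like _2 or _b are one class to them, and where a whole thing is asked for, a point or a joint stands for the part that bears it (a point fixed in the world has none). Each returns a list of dicts, best first, with "p" (0 to 1); they miss things now and then, are a little off and sometimes report something else, mostly with a low value. They report only what shows in the picture. A call takes as long as a camera call.
- find_in(query, camera): "xy" ([column, row] in pixels, amid what is visible of it).
- outline_of(query, camera): "pixels" (384x512 bool, what is visible of it) and "xy" ([column, row] in pixels, amid what is visible of it).
- landmark_of(query, camera): "xy" ([column, row] in pixels: a listed point, or the origin of a listed thing).
The state is a dict: "time": time; "joints": joint angles; "qvel": joint speeds; "joint_efforts": joint torques, N m; "tcp_pos": TCP position; "tool_rot": TCP orientation; "wrist_force": force on the tool from outside, world axes, zero at the start; "wrist_torque": the same for the moment, N m; "width": finger opening in m; "finger_force": force on a finger pad.
Only numpy, scipy, OpenCV 4.12 (cv2) and the standard library are available. Lean on these libraries where they do the work, as an engineer would, in place of code of your own. Each camera call takes 0.05 s, during which the arm holds its last target. There are 200 camera calls.

## Working session

There is one attempt and no reset: what is moved stays moved. The work goes in short steps, Python scripts to look and compute and a tool call to move; the robot and the scene stay as the last step left them, time stands still between calls to the robot, and variables do not carry over. Pictures are saved under pics/ and viewed, at most 10 in all, crops included, and the job is handed in when it is done.

Besides the shell and the picture viewer there is one more tool, called as name([rows], argument=value, ...), one row to a line, values as JSON. apply_moves: Moves the arm, as the interface text tells. Its arguments: {"type":"object","properties":{"steps":{"type":"array"},"squeeze":{"type":"number"}},"required":["steps"]}

```bash
mkdir -p pics; ls; cat > h.py <<'E'
import numpy as np, cv2
from scipy.spatial.transform import Rotation as Ro
from workcell import *
def cam(name):
    c=calibration(name); f=192/np.tan(np.radians(c["fov_y"])/2)
    if "mount" in c:
        s=sense(); T=np.eye(4); T[:3,:3]=Ro.from_rotvec(s["tool_rot"]).as_matrix(); T[:3,3]=s["tcp_pos"]
        M=np.linalg.inv(T@np.array(c["mount"])); R,t=M[:3,:3],M[:3,3]
    else: R,t=np.array(c["R"]),np.array(c["t"])
    return f,c["cx"],c["cy"],R,t
def proj(C,X):
    f,cx,cy,R,t=C; p=np.atleast_2d(X)@R.T+t
    return np.c_[f*p[:,0]/p[:,2]+cx,f*p[:,1]/p[:,2]+cy]
def ray(C,xy,z):
    f,cx,cy,R,t=C; d=R.T@np.array([(xy[0]-cx)/f,(xy[1]-cy)/f,1]); o=-R.T@t
    return o+d*(z-o[2])/d[2]
E
python3 - <<'E'
from h import *
im=[]
for n in ["scene","side","wrist"]:
    C=cam(n); p=camera(n); im.append(p)
    print(n,calibration(n).keys(), 'pos',(-C[3].T@C[4]).round(3))
    for q,z in [("tongue",.082),("switch_box",0),("toggle",.05),("flat_guard",.07),("round_guard",.07)]:
        for fn in (landmark_of,find_in):
            try:
                for r in fn(q,n)[:3]: print(q,fn.__name__,np.round(r["xy"]),round(r["p"],2),ray(C,r["xy"],z).round(3))
            except Exception as e: print(q,fn.__name__,e)
cv2.imwrite("pics/a.png",cv2.resize(np.hstack(im[:2]),(800,300)));cv2.imwrite("pics/w.png",im[2])
s=sense();print(s)
E
```

```text
pics
scene dict_keys(['fov_y', 'cx', 'cy', 'R', 't']) pos [1.339 0.442 0.66 ]
tongue call [177. 164.] 0.76 [ 0.479 -0.265  0.082]
tongue call [164. 175.] 0.81 [ 0.543 -0.26   0.082]
switch_box call [161. 196.] 0.64 [ 0.528 -0.29   0.   ]
switch_box call [179. 165.] 0.19 [ 0.36  -0.357  0.   ]
switch_box call [162. 182.] 0.69 [ 0.466 -0.338  0.   ]
toggle call it knows: switch_box, tongue
flat_guard call it knows: switch_box, tongue
flat_guard call [167. 174.] 0.81 [ 0.517 -0.271  0.07 ]
round_guard call it knows: switch_box, tongue
round_guard call [367. 238.] 0.8 [0.524 0.275 0.07 ]
side dict_keys(['fov_y', 'cx', 'cy', 'R', 't']) pos [ 0.426 -0.826  0.643]
tongue call [271. 287.] 0.61 [ 0.48  -0.258  0.082]
tongue call [300. 295.] 0.57 [ 0.523 -0.28   0.082]
switch_box call [306. 325.] 0.8 [ 0.537 -0.272  0.   ]
switch_box call [303. 316.] 0.73 [ 0.535 -0.252  0.   ]
toggle call it knows: switch_box, tongue
flat_guard call it knows: switch_box, tongue
flat_guard call [300. 294.] 0.93 [ 0.526 -0.266  0.07 ]
round_guard call it knows: switch_box, tongue
round_guard call [263. 142.] 0.
[... 206 characters left out ...]
 switch_box, tongue
{'time': 1.2, 'joints': array([ 9.58747937e-01,  1.80821705e-01,  1.60697105e+00,  5.86972971e-06,
        1.35377985e+00, -2.06313027e-01]), 'qvel': array([ 0.00046944, -0.00012678,  0.00204835,  0.0008973 , -0.00124473,
       -0.00028619]), 'joint_efforts': array([ 2.54699653e-04, -4.33834648e+01, -3.42179990e+01,  7.03149755e-02,
        3.08214908e-02,  4.55773215e-05]), 'tcp_pos': array([0.2269569 , 0.5283464 , 0.40471625]), 'tool_rot': array([6.32966433e-01, 3.07716441e+00, 3.24682202e-05]), 'wrist_force': array([ 0.52870763, -0.03986483,  0.40412538]), 'wrist_torque': array([-0.03749184,  0.0093517 ,  0.01462759]), 'finger_force': 0.0, 'width': 0.0881466039993678}
```

View pics/a.png

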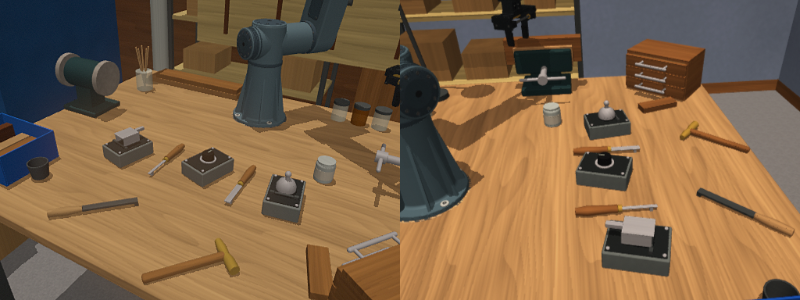

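```bash
python3 - <<'E'
from h import *
s=sense();print(Ro.from_rotvec(s["tool_rot"]).as_matrix().round(3), np.array(calibration("wrist")["mount"]).round(3),calibration("wrist")["fov_y"])
E
```

```text
[[-0.919  0.395  0.   ]
 [ 0.395  0.919  0.   ]
 [ 0.     0.    -1.   ]] [[-0.    -0.949 -0.315  0.082]
 [ 1.    -0.     0.    -0.   ]
 [-0.    -0.315  0.949  0.021]
 [ 0.     0.     0.     1.   ]] 67.14589035433494
```

The scene and side views show the flat guard box nearest the side camera, at about (0.53, -0.27). Its tongue points back towards the robot, with a yaw of about -13°. Next I'll move above it for a close look.

apply_moves([
  {"tx": -56.6, "ty": -62.6, "wz": -1.25},
  {"tx": -56.6, "ty": -62.6, "wz": -1.25},
  {"tx": -56.6, "ty": -62.6, "wz": -1.25},
  {"tx": -56.6, "ty": -62.6, "wz": -1.25},
  {"tx": -56.6, "ty": -62.6, "wz": -1.25},
  {"tx": -56.6, "ty": -62.6, "wz": -1.25},
  {"tx": -56.6, "ty": -62.6, "wz": -1.25},
  {"tx": -56.6, "ty": -62.6, "wz": -1.25},
  {"tx": -56.6, "ty": -62.6, "wz": -1.25},
  {"tx": -56.6, "ty": -62.6, "wz": -1.25},
  {"tx": -56.6, "ty": -62.6, "wz": -1.25},
  {"tx": -56.6, "ty": -62.6, "wz": -1.25},
  {"tx": -56.6, "ty": -62.6, "wz": -1.25},
  {"tx": -56.6, "ty": -62.6, "wz": -1.25},
  {"tx": -56.6, "ty": -62.6, "wz": -1.25},
  {"tx": -56.6, "ty": -62.6, "wz": -1.25},
  {"tx": -56.6, "ty": -62.6, "wz": -1.25},
  {"tx": -56.6, "ty": -62.6, "wz": -1.25},
  {"tx": -56.6, "ty": -62.6, "wz": -1.25},
  {"tx": -56.6, "ty": -62.6, "wz": -1.25},
])

```text
invalid input
```

```bash
python3 - <<'E'
from h import *
C=cam("wrist"); p=camera("wrist")
print(sense()["time"],sense()["tcp_pos"])
for q,z,fn in [("tongue",.082,landmark_of),("tongue",.082,find_in),("switch_box",0,landmark_of),("flat_guard",.088,find_in)]:
    for r in fn(q,"wrist")[:2]: print(q,np.round(r["xy"],1),round(r["p"],2),ray(C,r["xy"],z).round(4))
o=outline_of("switch_box","wrist")
for r in o[:1]:
    m=r["pixels"].astype(np.uint8); c=max(cv2.findContours(m,0,2)[0],key=cv2.contourArea)[:,0]
    P=np.array([ray(C,x,.05)[:2] for x in c],np.float32); print(cv2.minAreaRect(P*1000),m.sum())
o=outline_of("flat_guard","wrist")
for r in o[:1]:
    m=r["pixels"].astype(np.uint8); c=max(cv2.findContours(m,0,2)[0],key=cv2.contourArea)[:,0]
    P=np.array([ray(C,x,.088)[:2] for x in c],np.float32); print(cv2.minAreaRect(P*1000),m.sum())
cv2.imwrite("pics/w2.png",p)
E
```

```text
1.25 [0.22697419 0.52831663 0.40473669]
```

View pics/w2.png

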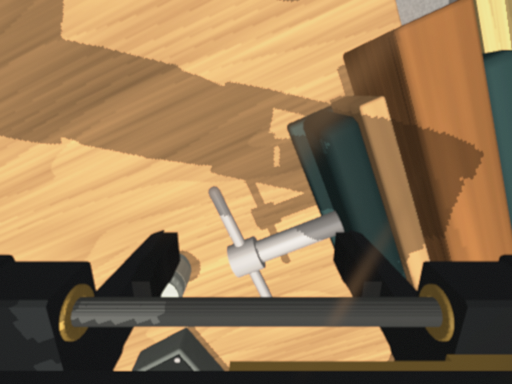

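The wrist picture shows fingers filling rows 230 and below, so the target should sit on the tool's +x side. I'll aim beyond the box, and resend the move with every key filled in and fewer rows.

apply_moves([
  {"tx": -32, "ty": -31, "tz": 0, "wx": 0, "wy": 0, "wz": -0.6, "gripper": 100},
  {"tx": -32, "ty": -31, "tz": 0, "wx": 0, "wy": 0, "wz": -0.6, "gripper": 100},
])

```text
time: 1.75
tcp_pos: [0.2653, 0.4356, 0.4043]
tool_rot: [-0.496, -3.102, 0.001]
wrist_force: [1.6, -0.1, 1.1]
width: 0.0881
finger_force: 0.0
```

apply_moves([
  {"tx": -52, "ty": -58.5, "tz": 0, "wx": 0, "wy": 0, "wz": -0.65, "gripper": 100},
  {"tx": -52, "ty": -58.5, "tz": 0, "wx": 0, "wy": 0, "wz": -0.65, "gripper": 100},
  {"tx": -52, "ty": -58.5, "tz": 0, "wx": 0, "wy": 0, "wz": -0.65, "gripper": 100},
  {"tx": -52, "ty": -58.5, "tz": 0, "wx": 0, "wy": 0, "wz": -0.65, "gripper": 100},
  {"tx": -52, "ty": -58.5, "tz": 0, "wx": 0, "wy": 0, "wz": -0.65, "gripper": 100},
  {"tx": -52, "ty": -58.5, "tz": 0, "wx": 0, "wy": 0, "wz": -0.65, "gripper": 100},
  {"tx": -52, "ty": -58.5, "tz": 0, "wx": 0, "wy": 0, "wz": -0.65, "gripper": 100},
  {"tx": -52, "ty": -58.5, "tz": 0, "wx": 0, "wy": 0, "wz": -0.65, "gripper": 100},
  {"tx": -52, "ty": -58.5, "tz": 0, "wx": 0, "wy": 0, "wz": -0.65, "gripper": 100},
  {"tx": -52, "ty": -58.5, "tz": 0, "wx": 0, "wy": 0, "wz": -0.65, "gripper": 100},
  {"tx": -52, "ty": -58.5, "tz": 0, "wx": 0, "wy": 0, "wz": -0.65, "gripper": 100},
  {"tx": -52, "ty": -58.5, "tz": 0, "wx": 0, "wy": 0, "wz": -0.65, "gripper": 100},
  {"tx": -52, "ty": -58.5, "tz": 0, "wx": 0, "wy": 0, "wz": -0.65, "gripper": 100},
  {"tx": -52, "ty": -58.5, "tz": 0, "wx": 0, "wy": 0, "wz": -0.65, "gripper": 100},
  {"tx": -52, "ty": -58.5, "tz": 0, "wx": 0, "wy": 0, "wz": -0.65, "gripper": 100},
  {"tx": -52, "ty": -58.5, "tz": 0, "wx": 0, "wy": 0, "wz": -0.65, "gripper": 100},
  {"tx": -52, "ty": -58.5, "tz": 0, "wx": 0, "wy": 0, "wz": -0.65, "gripper": 100},
  {"tx": -52, "ty": -58.5, "tz": 0, "wx": 0, "wy": 0, "wz": -0.65, "gripper": 100},
])

```text
time: 3.55
tcp_pos: [0.5735, -0.2838, 0.404]
tool_rot: [-0.364, -3.119, -0.002]
wrist_force: [-0.3, 1.1, 0.7]
width: 0.0879
finger_force: 0.0
```

```bash
cat > look.py <<'E'
from h import *
C=cam("wrist"); p=camera("wrist")
print(sense()["time"],sense()["tcp_pos"],sense()["tool_rot"])
for q,z,fn in [("tongue",.082,landmark_of),("tongue",.082,find_in),("switch_box",0,landmark_of),("flat_guard",.088,find_in)]:
    for r in fn(q,"wrist")[:2]: print(q,np.round(r["xy"],1),round(r["p"],2),ray(C,r["xy"],z).round(4))
for q,z in [("switch_box",.05),("flat_guard",.088)]:
  for r in outline_of(q,"wrist")[:1]:
    m=r["pixels"].astype(np.uint8); c=max(cv2.findContours(m,0,2)[0],key=cv2.contourArea)[:,0]
    P=np.array([ray(C,x,z)[:2] for x in c],np.float32); print(q,cv2.minAreaRect(P*1000),m.sum())
cv2.imwrite("pics/w3.png",p)
E
python3 look.py
```

```text
3.6 [ 0.57336281 -0.2828907   0.40422559] [-3.62397022e-01 -3.11957362e+00 -1.57403266e-03]
tongue [262.1  76.4] 0.84 [ 0.4789 -0.2553  0.082 ]
tongue [253.  127.2] 0.48 [ 0.5238 -0.2752  0.082 ]
tongue [259.1 129.6] 0.82 [ 0.5276 -0.2697  0.082 ]
switch_box [255.6 125.2] 0.84 [ 0.5304 -0.2741  0.    ]
flat_guard [257.5 125.6] 0.72 [ 0.5227 -0.2702  0.088 ]
flat_guard [259.9 131.7] 0.56 [ 0.5292 -0.2693  0.088 ]
switch_box ((531.1722412109375, -272.12469482421875), (98.6243667602539, 140.0153350830078), 74.4666748046875) 10637
flat_guard ((516.022216796875, -267.7802734375), (50.1513671875, 102.4428939819336), 74.57600402832031) 3714
```

View pics/w3.png

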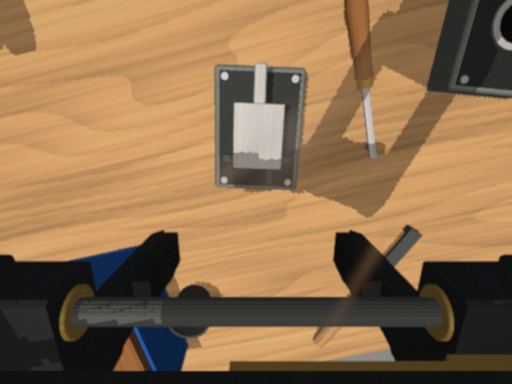

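The wrist view shows the box upright in the picture, centred at about (258, 127), with the tongue at (262, 76). That puts its origin at (0.532, -0.272) with a yaw of -15.5°. I'll go down to the tongue.

apply_moves([
  {"tx": 9.9, "ty": 0.4, "tz": 5, "wx": 0, "wy": 0, "wz": 0.28, "gripper": 60},
  {"tx": 9.9, "ty": 0.4, "tz": 8, "wx": 0, "wy": 0, "wz": 0.28, "gripper": 60},
  {"tx": 9.9, "ty": 0.4, "tz": 11, "wx": 0, "wy": 0, "wz": 0.28, "gripper": 60},
  {"tx": 9.9, "ty": 0.4, "tz": 12, "wx": 0, "wy": 0, "wz": 0.28, "gripper": 60},
  {"tx": 9.9, "ty": 0.4, "tz": 12, "wx": 0, "wy": 0, "wz": 0.28, "gripper": 60},
  {"tx": 9.9, "ty": 0.4, "tz": 12, "wx": 0, "wy": 0, "wz": 0.28, "gripper": 60},
])

```text
time: 4.5
tcp_pos: [0.4787, -0.257, 0.2858]
tool_rot: [0.423, 3.112, -0.001]
wrist_force: [0.5, 0.3, 0.6]
width: 0.053
finger_force: 0.0
```

```bash
python3 - <<'E'
from h import *
s=sense();R=Ro.from_rotvec(s["tool_rot"]).as_matrix();print(s["time"],s["tcp_pos"],np.degrees(np.arctan2(-R[1,0],-R[0,0])))
C=cam("wrist");p=camera("wrist");cv2.imwrite("pics/w4.png",p)
for r in landmark_of("tongue","wrist")[:2]: 
  X=ray(C,r["xy"],.082);print(r["xy"],r["p"],X,(R.T@(X-s["tcp_pos"]))*100)
E
```

```text
4.5 [ 0.47873465 -0.25700885  0.2857732 ] -15.47116416892505
[256.8, 220.0] 0.74 [ 0.47924917 -0.25688954  0.082     ] [-1.76505112e-02  3.72526920e-02  2.03773471e+01]
```

View pics/w4.png

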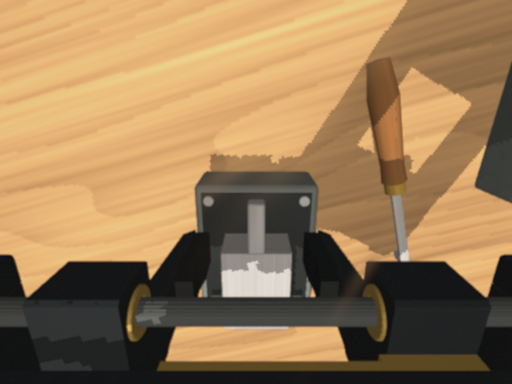

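The tongue shows at (257, 220), centred between the fingers. I'll go down and pinch it.

apply_moves([
  {"tx": 0, "ty": 0, "tz": 3, "wx": 0, "wy": 0, "wz": 0, "gripper": 60},
  {"tx": 0, "ty": 0, "tz": 5.4, "wx": 0, "wy": 0, "wz": 0, "gripper": 60},
  {"tx": 0, "ty": 0, "tz": 5.4, "wx": 0, "wy": 0, "wz": 0, "gripper": 60},
  {"tx": 0, "ty": 0, "tz": 5.4, "wx": 0, "wy": 0, "wz": 0, "gripper": 0},
  {"tx": 0, "ty": 0, "tz": 5.4, "wx": 0, "wy": 0, "wz": 0, "gripper": 0},
  {"tx": 0, "ty": 0, "tz": 5.4, "wx": 0, "wy": 0, "wz": 0, "gripper": 0},
  {"tx": 0, "ty": 0, "tz": 5.4, "wx": 0, "wy": 0, "wz": 0, "gripper": 0},
  {"tx": 0, "ty": 0, "tz": 5.4, "wx": 0, "wy": 0, "wz": 0, "gripper": 0},
  {"tx": 0, "ty": 0, "tz": 5.4, "wx": 0, "wy": 0, "wz": 0, "gripper": 0},
], squeeze=12)

```text
time: 5.5
tcp_pos: [0.4782, -0.2571, 0.2311]
tool_rot: [0.423, 3.112, -0.001]
wrist_force: [0.1, -1.5, 0.3]
width: 0.012
finger_force: 12.0
```

```bash
python3 - <<'E'
import numpy as np
# tongue point held slightly above: rel hinge (-86, 30); tool: tx=-dx, tz=-dz (cm)
r0=np.array([-86,30.])
for th in np.arange(0.1,1.81,.1):
    c,s=np.cos(th),np.sin(th); r=np.array([c*r0[0]+s*r0[1],-s*r0[0]+c*r0[1]]); d=(r-r0)/10
    print(round(th,1),round(-d[0],1),round(-d[1],1))
E
```

```text
0.1 -0.3 -0.8
0.2 -0.8 -1.6
0.3 -1.3 -2.4
0.4 -1.8 -3.1
0.5 -2.5 -3.8
0.6 -3.2 -4.3
0.7 -4.0 -4.8
0.8 -4.8 -5.3
0.9 -5.6 -5.6
1.0 -6.5 -5.9
1.1 -7.4 -6.0
1.2 -8.3 -6.1
1.3 -9.2 -6.1
1.4 -10.1 -6.0
1.5 -11.0 -5.8
1.6 -11.8 -5.5
1.7 -12.7 -5.1
1.8 -13.5 -4.7
```

apply_moves([
  {"tx": -0.3, "ty": 0, "tz": -0.8, "wx": 0, "wy": 0, "wz": 0, "gripper": 0},
  {"tx": -0.8, "ty": 0, "tz": -1.6, "wx": 0, "wy": 0, "wz": 0, "gripper": 0},
  {"tx": -1.3, "ty": 0, "tz": -2.4, "wx": 0, "wy": 0, "wz": 0, "gripper": 0},
  {"tx": -1.8, "ty": 0, "tz": -3.1, "wx": 0, "wy": 0, "wz": 0, "gripper": 0},
  {"tx": -2.5, "ty": 0, "tz": -3.8, "wx": 0, "wy": 0, "wz": 0, "gripper": 0},
  {"tx": -3.2, "ty": 0, "tz": -4.3, "wx": 0, "wy": 0, "wz": 0, "gripper": 0},
  {"tx": -4.0, "ty": 0, "tz": -4.8, "wx": 0, "wy": 0, "wz": 0, "gripper": 0},
  {"tx": -4.8, "ty": 0, "tz": -5.3, "wx": 0, "wy": 0, "wz": 0, "gripper": 0},
  {"tx": -5.6, "ty": 0, "tz": -5.6, "wx": 0, "wy": 0, "wz": 0, "gripper": 0},
  {"tx": -6.5, "ty": 0, "tz": -5.9, "wx": 0, "wy": 0, "wz": 0, "gripper": 0},
])

```text
time: 6.5
tcp_pos: [0.5414, -0.2746, 0.2901]
tool_rot: [0.423, 3.113, -0.001]
wrist_force: [-1.5, -3.4, -3.9]
width: 0.0117
finger_force: 12.0
```

apply_moves([
  {"tx": -0.9, "ty": 0, "tz": -0.1, "wx": 0, "wy": 0, "wz": 0, "gripper": 0},
  {"tx": -1.8, "ty": 0, "tz": -0.2, "wx": 0, "wy": 0, "wz": 0, "gripper": 0},
  {"tx": -2.7, "ty": 0, "tz": -0.2, "wx": 0, "wy": 0, "wz": 0, "gripper": 0},
  {"tx": -3.6, "ty": 0, "tz": -0.1, "wx": 0, "wy": 0, "wz": 0, "gripper": 0},
  {"tx": -4.5, "ty": 0, "tz": 0.1, "wx": 0, "wy": 0, "wz": 0, "gripper": 0},
  {"tx": -5.3, "ty": 0, "tz": 0.4, "wx": 0, "wy": 0, "wz": 0, "gripper": 0},
  {"tx": -6.2, "ty": 0, "tz": 0.8, "wx": 0, "wy": 0, "wz": 0, "gripper": 0},
  {"tx": -6.7, "ty": 0, "tz": 1.0, "wx": 0, "wy": 0, "wz": 0, "gripper": 0},
  {"tx": -6.7, "ty": 0, "tz": 1.0, "wx": 0, "wy": 0, "wz": 0, "gripper": 0},
])

```text
time: 7.4
tcp_pos: [0.6052, -0.2925, 0.2777]
tool_rot: [-0.423, -3.109, -0.001]
wrist_force: [-5.3, -4.3, -3.0]
width: 0.0119
finger_force: 12.0
```

```bash
python3 - <<'E'
from h import *
a=camera("side");b=camera("wrist");cv2.imwrite("pics/s5.png",np.hstack([cv2.resize(a[200:384,200:440],(480,368)),cv2.resize(b,(320,240))if 0 else cv2.copyMakeBorder(cv2.resize(b,(320,240)),0,128,0,0,0)]))
E
```

```text
(no output)
```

View pics/s5.png

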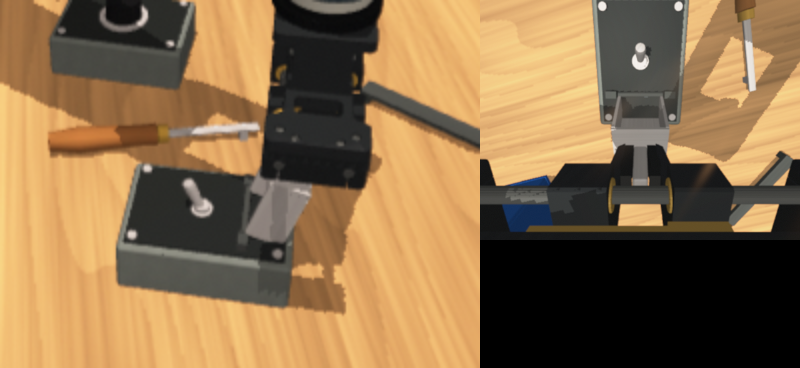

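The guard is held open at about 1.75 rad. The toggle at crop (195, 195) still leans to the front, which is off. Next I release, rise and go in front of the toggle.

apply_moves([
  {"tx": 0, "ty": 0, "tz": 0, "wx": 0, "wy": 0, "wz": 0, "gripper": 50},
  {"tx": 0, "ty": 0, "tz": 0, "wx": 0, "wy": 0, "wz": 0, "gripper": 50},
  {"tx": 0, "ty": 0, "tz": 0, "wx": 0, "wy": 0, "wz": 0, "gripper": 50},
  {"tx": 0, "ty": 0, "tz": -3, "wx": 0, "wy": 0, "wz": 0, "gripper": 50},
  {"tx": 0, "ty": 0, "tz": -6.5, "wx": 0, "wy": 0, "wz": 0, "gripper": 50},
  {"tx": 0, "ty": 0, "tz": -6.5, "wx": 0, "wy": 0, "wz": 0, "gripper": 0},
  {"tx": 5, "ty": 0, "tz": -6.5, "wx": 0, "wy": 0, "wz": 0, "gripper": 0},
  {"tx": 9, "ty": 0, "tz": -6.5, "wx": 0, "wy": 0, "wz": 0, "gripper": 0},
  {"tx": 12.1, "ty": 0, "tz": -6.5, "wx": 0, "wy": 0, "wz": 0, "gripper": 0},
  {"tx": 12.1, "ty": 0, "tz": -4, "wx": 0, "wy": 0, "wz": 0, "gripper": 0},
  {"tx": 12.1, "ty": 0, "tz": 0, "wx": 0, "wy": 0, "wz": 0, "gripper": 0},
  {"tx": 12.1, "ty": 0, "tz": 3.5, "wx": 0, "wy": 0, "wz": 0, "gripper": 0},
  {"tx": 12.1, "ty": 0, "tz": 4.8, "wx": 0, "wy": 0, "wz": 0, "gripper": 0},
  {"tx": 12.1, "ty": 0, "tz": 4.8, "wx": 0, "wy": 0, "wz": 0, "gripper": 0},
])

```text
time: 8.9
tcp_pos: [0.4882, -0.259, 0.2297]
tool_rot: [-0.423, -3.109, -0.004]
wrist_force: [-0.7, 0.2, 0.1]
width: 0.0004
finger_force: 0.0
```

```bash
python3 - <<'E'
from h import *
s=sense();d=s["tcp_pos"][:2]-[.532,-.272];print(d@[.964,-.267],d@[.267,.964])
a=camera("side");cv2.imwrite("pics/s6.png",cv2.resize(a[200:384,200:440],(480,368)))
E
```

```text
-0.04569968743357399 0.000800636965067093
```

View pics/s6.png

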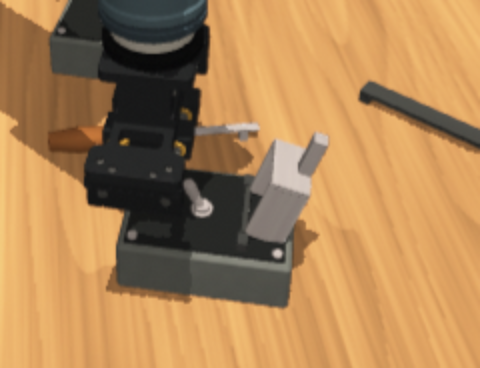

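The guard stays open and the closed fingers stand in front of the toggle. Now I push it towards the hinge.

apply_moves([
  {"tx": -1.0, "ty": 0, "tz": 0, "wx": 0, "wy": 0, "wz": 0, "gripper": 0},
  {"tx": -1.8, "ty": 0, "tz": 0, "wx": 0, "wy": 0, "wz": 0, "gripper": 0},
  {"tx": -2.4, "ty": 0, "tz": 0, "wx": 0, "wy": 0, "wz": 0, "gripper": 0},
  {"tx": -2.9, "ty": 0, "tz": 0, "wx": 0, "wy": 0, "wz": 0, "gripper": 0},
  {"tx": -3.2, "ty": 0, "tz": 0, "wx": 0, "wy": 0, "wz": 0, "gripper": 0},
  {"tx": -3.2, "ty": 0, "tz": 0, "wx": 0, "wy": 0, "wz": 0, "gripper": 0},
])

```text
time: 9.55
tcp_pos: [0.5201, -0.2685, 0.2319]
tool_rot: [0.423, 3.112, -0.001]
wrist_force: [-0.0, -0.0, 0.6]
width: 0.0003
finger_force: 0.1
```

apply_moves([
  {"tx": -0.3, "ty": 0, "tz": 0, "wx": 0, "wy": 0, "wz": 0, "gripper": 0},
  {"tx": -0.6, "ty": 0, "tz": 0, "wx": 0, "wy": 0, "wz": 0, "gripper": 0},
  {"tx": -0.8, "ty": 0, "tz": 0, "wx": 0, "wy": 0, "wz": 0, "gripper": 0},
  {"tx": -0.9, "ty": 0, "tz": 0, "wx": 0, "wy": 0, "wz": 0, "gripper": 0},
  {"tx": -0.9, "ty": 0, "tz": 0, "wx": 0, "wy": 0, "wz": 0, "gripper": 0},
])

```text
time: 10.05
tcp_pos: [0.5246, -0.2699, 0.231]
tool_rot: [-0.42, -3.099, -0.005]
wrist_force: [-25.1, 4.0, 18.5]
width: 0.0005
finger_force: 15.2
```

```bash
python3 - <<'E'
from h import *
s=sense();d=s["tcp_pos"][:2]-[.532,-.272];print(d@[.964,-.267],d@[.267,.964],s["wrist_force"])
a=camera("side");cv2.imwrite("pics/s7.png",cv2.resize(a[200:384,200:440],(480,368)))
E
```

```text
-0.007732746436825751 3.736145656285509e-05 [-25.05743785   4.02803471  18.51858852]
```

View pics/s7.png

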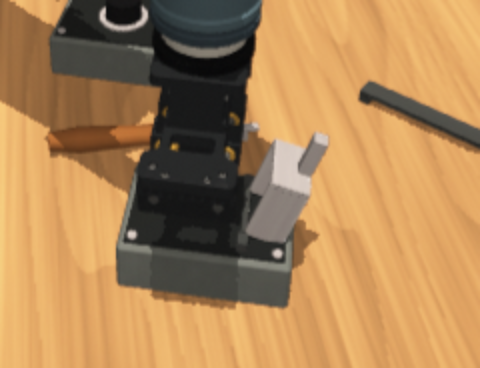

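At 25 N the toggle is against its end stop. I'll back off, rise and check.

apply_moves([
  {"tx": 1.0, "ty": 0, "tz": 0, "wx": 0, "wy": 0, "wz": 0, "gripper": 0},
  {"tx": 3, "ty": 0, "tz": 0, "wx": 0, "wy": 0, "wz": 0, "gripper": 0},
  {"tx": 3, "ty": 0, "tz": -5, "wx": 0, "wy": 0, "wz": 0, "gripper": 0},
  {"tx": 3, "ty": 0, "tz": -9, "wx": 0, "wy": 0, "wz": 0, "gripper": 0},
  {"tx": 3, "ty": 0, "tz": -12, "wx": 0, "wy": 0, "wz": 0, "gripper": 0},
  {"tx": 0, "ty": 0, "tz": -12, "wx": 0, "wy": 0, "wz": 0, "gripper": 0},
  {"tx": -4, "ty": 0, "tz": -12, "wx": 0, "wy": 0, "wz": 0, "gripper": 0},
  {"tx": -8, "ty": 0, "tz": -12, "wx": 0, "wy": 0, "wz": 0, "gripper": 0},
  {"tx": -11.4, "ty": 0, "tz": -12, "wx": 0, "wy": 0, "wz": 0, "gripper": 0},
  {"tx": -11.4, "ty": 0, "tz": -12, "wx": 0, "wy": 0, "wz": 0, "gripper": 0},
])

```text
time: 11.1
tcp_pos: [0.6406, -0.3017, 0.3502]
tool_rot: [0.422, 3.112, 0.0]
wrist_force: [0.3, 0.2, -0.6]
width: 0.0003
finger_force: 0.0
```

```bash
python3 - <<'E'
from h import *
s=sense();d=s["tcp_pos"][:2]-[.532,-.272];print(s["tcp_pos"],d@[.964,-.267],d@[.267,.964],s["wrist_force"])
a=camera("side");cv2.imwrite("pics/s8.png",cv2.resize(a[200:384,200:440],(480,368)))
E
```

```text
[ 0.64062928 -0.30169897  0.3502435 ] 0.11264824973637699 0.00037421458084911045 [ 0.34420738  0.16998742 -0.63562049]
```

View pics/s8.png

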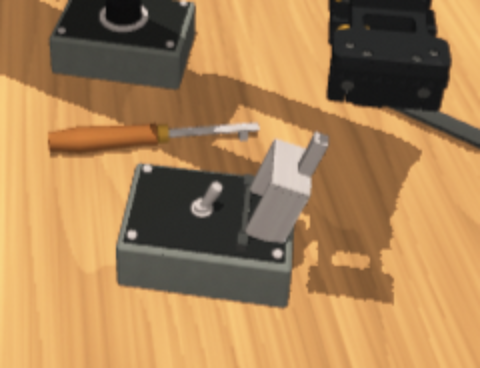

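The toggle at crop (208, 195) now leans to the hinge, so it is on. I'll lower behind the tongue and push it shut.

apply_moves([
  {"tx": 0, "ty": 0, "tz": 3, "wx": 0, "wy": 0, "wz": 0, "gripper": 0},
  {"tx": 0, "ty": 0, "tz": 5.6, "wx": 0, "wy": 0, "wz": 0, "gripper": 0},
  {"tx": 0, "ty": 0, "tz": 5.6, "wx": 0, "wy": 0, "wz": 0, "gripper": 0},
  {"tx": 1.5, "ty": 0, "tz": 5.6, "wx": 0, "wy": 0, "wz": 0, "gripper": 0},
  {"tx": 2.5, "ty": 0, "tz": 5.6, "wx": 0, "wy": 0, "wz": 0, "gripper": 0},
  {"tx": 3.5, "ty": 0, "tz": 5.6, "wx": 0, "wy": 0, "wz": 0, "gripper": 0},
  {"tx": 4.5, "ty": 0, "tz": 5.6, "wx": 0, "wy": 0, "wz": 0, "gripper": 0},
  {"tx": 5.5, "ty": 0, "tz": 5.6, "wx": 0, "wy": 0, "wz": 0, "gripper": 0},
  {"tx": 6.5, "ty": 0, "tz": 5.6, "wx": 0, "wy": 0, "wz": 0, "gripper": 0},
  {"tx": 7.5, "ty": 0, "tz": 5.6, "wx": 0, "wy": 0, "wz": 0, "gripper": 0},
  {"tx": 8.5, "ty": 0, "tz": 5.6, "wx": 0, "wy": 0, "wz": 0, "gripper": 0},
  {"tx": 9.5, "ty": 0, "tz": 5.6, "wx": 0, "wy": 0, "wz": 0, "gripper": 0},
  {"tx": 10.2, "ty": 0, "tz": 5.6, "wx": 0, "wy": 0, "wz": 0, "gripper": 0},
  {"tx": 10.2, "ty": 0, "tz": 5.6, "wx": 0, "wy": 0, "wz": 0, "gripper": 0},
  {"tx": 9, "ty": 0, "tz": 2, "wx": 0, "wy": 0, "wz": 0, "gripper": 0},
  {"tx": 5, "ty": 0, "tz": -2, "wx": 0, "wy": 0, "wz": 0, "gripper": 0},
  {"tx": 0, "ty": 0, "tz": -3, "wx": 0, "wy": 0, "wz": 0, "gripper": 0},
  {"tx": -2, "ty": 0, "tz": -3, "wx": 0, "wy": 0, "wz": 0, "gripper": 0},
  {"tx": -2, "ty": 0, "tz": -3, "wx": 0, "wy": 0, "wz": 0, "gripper": 0},
])

```text
time: 13.05
tcp_pos: [0.6598, -0.3071, 0.3819]
tool_rot: [0.422, 3.111, -0.001]
wrist_force: [-0.3, -0.4, -0.3]
width: 0.0007
finger_force: 0.0
```

```bash
python3 - <<'E'
from h import *
print(sense()["tcp_pos"],sense()["wrist_force"])
a=camera("side");b=camera("scene");cv2.imwrite("pics/s9.png",np.hstack([cv2.resize(a[200:384,200:440],(480,368)),cv2.resize(b[100:284,90:250],(320,368))]))
E
```

```text
[ 0.65983068 -0.30709734  0.38194148] [-0.29810587 -0.43177071 -0.26853963]
```

View pics/s9.png

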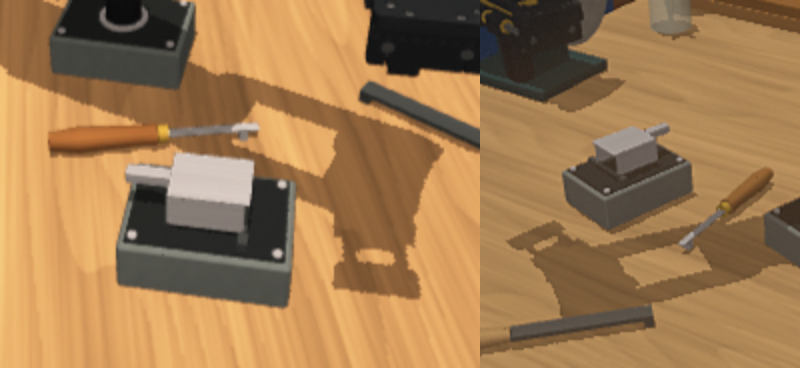

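In both views the guard is down on its box, with the tongue end at crop (130, 172), and the arm is clear. I'll check the tongue's position against the start picture before handing in.

```bash
python3 - <<'E'
from h import *
ok=[]
for n,e in (("side",(271,287)),("scene",(177,164))):
    camera(n); r=landmark_of("tongue",n)[0]; print(n,r["xy"],r["p"]); ok.append(np.hypot(*(np.array(r["xy"])-e))<4)
if all(ok): print(sign_off())
E
```

```text
side [269.4, 287.9] 0.59
scene [176.0, 165.2] 0.66
the job is handed in; nothing more can be done
None
```

I switched the dust extractor on: I opened the flat guard, flipped the toggle towards the hinge and pushed the guard shut again. I didn't touch the round guard, and the job was handed in about 13 s into the 51 s limit.

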